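# Walk the setup block home under the drill jig's guide plate

### The arm

A 7-joint arm with a two-finger parallel gripper is mounted at the origin on a cart in front of the work surface, level with it; the furniture and walls round the work are solid. World frame = base frame: x ahead of the robot, y to its left, z up, the work surface at z = 0. Lengths are in m, angles in rad, forces in N, time in s.
With the tool pointing down it reaches from about 0.375 to 0.925 m from the base axis. Payload 3.1 kg.
Tool frame: the origin (TCP) lies between the finger pads; the fingertips stand 19 mm ahead of it and the grasp point (between the pads) is the TCP; z points along the fingers, y is the direction in which the jaws open and shut (so a half turn about z gives the same grasp; the last joint's range is limited). The gripper opens to 85 mm and grips with 20 to 120 N. Pads are 22 mm wide; open, the fingers measure 114 mm over their backs; the gripper's body (76 mm by 85 mm) begins 54 mm behind the grasp point. The pads swing forward as they close: fully open they stand 13 mm farther back than shut.
Start: joints at [-1.224, 0.383, 0.044, 1.598, -0.018, 1.161, -0.05], TCP at [0.28, 0.587, 0.25] pointing down, gripper open.
Joint ranges: [-2.61, 2.61], [-0.41, 2.15], [-1.48, 1.57], [0, 2.5], [-1.57, 4.71], [0.05, 1.97], [-2.85, 2.85]. Speed limits (rad/s): [2.79, 2.79, 3.14, 3.14, 3.14, 3.14, 3.14].

### API

Orientations are given as a unit quaternion [x, y, z, w].
In Python, from bench import move_ptp, movel, move_j, move_gripper, pause, inverse_kinematics, read_camera, camera_params, MotionError, sign_off, look_for, tip_of, read_time_s, read_qpos, read_joint_vel, read_effort, read_eef_pos, read_tcp_rot, read_ft_force, read_ft_torque, read_finger_gap gives the robot as it stands. Calls block until the motion is done:
- move_ptp(position, orientation): joint-space move of the TCP to a pose.
- movel(position, orientation=None, speed=0.15): straight line of the TCP; orientation=None keeps the orientation; speed is the mean speed in m/s.
- move_j(angles): joint-space move.
- move_gripper(opening, effort=None): finger opening in m; effort is the grip in N (None keeps the last); returns when the fingers have stopped.
- pause(seconds).
- inverse_kinematics(position, orientation): joint angles nearest the present ones, or None.
- read_camera(name): name is "scene" or "top" or "wrist"; returns the picture (400x640x3 uint8, red, green, blue); there is no depth.
- camera_params(name): a dict with "K" (3x3 intrinsics, pixels), "camera_from_world" (4x4, takes a point from world to camera coordinates). Camera axes: x right, y down, z forward; pixel columns grow to the right and rows downward; lengths in m; the calibration is good to about 2 mm. A picture is of the moment at which its call begins: read the wrist's pose just before it. camera_params takes no time and is no camera call; for the wrist camera it gives the pose at the moment of the call.
A pose or a line that the arm cannot do raises MotionError and nothing moves.
- sign_off(): hands the job in, once; it reports no verdict.
Trained networks look in the newest picture that a camera, given by its name, has taken for a name from the list of things; names that differ only in an ending like _2 or _b are one class to them, and where a whole thing is asked for, a point or a joint stands for the part that bears it (a point fixed in the world has none). Each returns a list of dicts, best first, with "confidence" (0 to 1); they miss things now and then, are a little off and sometimes report something else, mostly with a low value. They report only what shows in the picture. A call takes as long as a camera call. They do not tell look-alikes from the thing itself.
- look_for(camera, name): "at" ([column, row] in pixels, amid what is visible of it).
- tip_of(camera, name): "at" ([column, row] in pixels: a listed point, or the origin of a listed thing).
Readings, each from a call of its own:
- read_time_s(): time.
- read_qpos(): joint angles.
- read_joint_vel(): joint speeds.
- read_effort(): joint torques, N m.
- read_eef_pos(): TCP position.
- read_tcp_rot(): TCP orientation.
- read_ft_force(): force on the tool from outside, world axes, zero at the start.
- read_ft_torque(): the same for the moment, N m.
- read_finger_gap(): finger opening in m.
Only numpy, scipy, OpenCV 4.12 (cv2) and the standard library are available. Lean on these libraries where they do the work, as an engineer would, in place of code of your own. Each camera call takes 0.05 s, during which the arm holds its last target. There are 200 camera calls.

### The job

Without lifting it off the bench, push the heavy setup block in between the rails of the drill jig and on under its guide plate, until the block's long side sits squarely against the stop inside. The stop is already set and only friction holds it: feel for it and do not shove it back. Leave the small things and the jar around the jig where they are.

Things in the scene. Friction and masses are not known exactly. Their poses are not given: they have to be found in the camera images.
- jig: Steel drill jig fixed to the bench. Origin: on the bench below the middle of its guide plate's front edge; x points level into the bay (away from the robot), y left, z up. Two legs stand at x 35 to 130 mm, y +-54 to +-74 mm, with 8 mm high feet out to y +-98. A cross bar closes the far end at x 118 mm. No base plate: the block slides on the bench itself.
- plate_edge (a point): Middle of the lower front edge of the jig's guide plate, 68 mm above the bench; axes as the jig's. The plate is 148 mm wide (y), 8 mm thick and runs 130 mm inward (x). A drill bushing 22 mm across hangs from it, centred 66 mm inside this edge, down to 36 mm above the bench; the bushing's collar stands 8 mm above the plate.
- mouth (a point): Point on the bench midway between the front ends of the jig's straight rails, 30 mm in front of the plate's edge; axes as the jig's. The rails are 14 mm high, their inner faces 84 mm apart (y +-42), parallel to x from here inward; in front of this point they flare outward for 40 mm, to about y +-60 inside and +-71 outside.
- stop_face (a point): Middle of the lower edge of the stop's face that looks to the mouth, at bench height; axes as the jig's. The stop is a steel bar 72 mm wide (y), its face 1.5 to 23.5 mm above the bench. It was set beforehand 63 to 79 mm inside the plate's front edge. It can slide along x only; friction of about 14 N holds it, a harder push shoves it back.
- block: Ground steel setup block, 51 (its x) by 76 (y) by 25 mm high (z), 0.55 to 0.9 kg, friction on the bench 0.5 to 0.7. Origin: centre of its underside. Starts in front of the jig, turned up to 30 degrees. In place its y lies along the stop's y, its centre 25.5 mm before the stop's face, its near long face 12 to 28 mm inside the plate's edge: a pusher must come in slanting beneath the plate.
- bushing: Turned steel flanged bushing, 28 mm across, 20 mm high, standing to the right of the jig's mouth; origin at the centre of its underside. To be left alone.
- cap_screw: Black socket cap screw standing on its head, 14 mm across, 30 mm high, to the left of the jig's mouth; origin at the centre of its underside. To be left alone.
- hex_key: Bent black hex key lying flat, 104 by 36 by 6 mm, to the left in front of the jig; origin at its middle, on the bench. To be left alone.
- jar: Round jar with a black cap, 51 mm across, 76 mm high, standing on the bench to the right, nearer the middle; origin at the centre of its underside. To be left alone.
Things that resemble listed ones, but are neither listed nor needed, are in the scene too. What is shaped like the block but pink is not meant.

How it is judged:
On the way:
1. the block is between the rails, its centre beneath the guide plate (x of block in the frame of jig above 0.005 m and y of block in the frame of jig between -0.012 and 0.012 m), for 0.1 s.
At the end, for the whole second after the job is handed in: The block lies still and flat on the bench between the rails, its long side against the stop: gap at the middle under 3 mm, square to the stop within 3.4 degrees (0.06 rad) (x of block in the frame of stop_face between -0.0285 and -0.022 m and y of block in the frame of stop_face between -0.012 and 0.012 m and angle between the y axis of block and the y axis of stop_face, either way round below 0.06 rad and height (world z) of block below 0.004 m and linear speed of block below 0.01 m/s); the robot touches nothing.
It fails at once if the stop was shoved more than 5 mm from where it was set (distance of stop_face from where it was at the start of the episode above 0.005 m).
It fails at once if the block was lifted off the bench (more than 12 mm) (height (world z) of block above 0.012 m).
It fails at once if a bystander (bushing, cap screw, hex key or jar) was moved more than 20 mm (distance of any of bushing, cap_screw, hex_key, jar from where it was at the start of the episode above 0.02 m).
It also fails if it takes over 61 s, if anything falls off the work surface, if the arm or the gripper's body presses on something with over 40 N, if the wrist force passes 120 N, or if a joint passes its speed limit or range.

## Working session

There is one attempt and no reset: what is moved stays moved. The work goes in short steps, each a Python script; the robot and the scene stay as the last script left them, time stands still between calls to the robot, and variables do not carry over. Pictures are saved under pics/ and viewed, about 8 in all and at most 12, crops included, and the job is handed in when it is done.

```bash
mkdir -p pics; ls
cat > h.py <<'E'
import numpy as np, cv2
from bench import *
def ray(cam,px,z=0.0,P=None):
    P=P or camera_params(cam); K=np.array(P["K"]);T=np.array(P["camera_from_world"])
    R=T[:3,:3];c=-R.T@T[:3,3]; d=R.T@np.linalg.solve(K,[px[0],px[1],1.]); return c+d*(z-c[2])/d[2]
def proj(cam,p,P=None):
    P=P or camera_params(cam); T=np.array(P["camera_from_world"]); q=np.array(P["K"])@(T[:3,:3]@np.asarray(p)+T[:3,3]); return q[:2]/q[2]
def save(n,im): cv2.imwrite("pics/"+n,cv2.cvtColor(im,cv2.COLOR_RGB2BGR))
E
python3 - <<'E'
from h import *
ims=[]
for c in ["top","scene"]:
    im=read_camera(c); save(c+"0.png",im)
    P=camera_params(c);T=np.array(P["camera_from_world"]);print(c,(-T[:3,:3].T@T[:3,3]).round(3),P["K"][0][0])
    for n,z in [("jig",0),("plate_edge",.068),("mouth",0),("stop_face",0),("block",0),("bushing",0),("cap_screw",0),("hex_key",0),("jar",0)]:
        for r in tip_of(c,n)[:3]: print(c,n,np.round(r["at"],1),round(r["confidence"],2),ray(c,r["at"],z,P).round(4))
print(read_time_s(),read_tcp_rot(),read_finger_gap())
E
```

```text
pics
top [0.391 0.091 0.981] 488.48483760963205
top jig [284.  176.1] 0.97 [0.5868 0.1542 0.    ]
top plate_edge [283.4 164.5] 0.9 [0.5958 0.1514 0.068 ]
top block [311.5 235.6] 0.76 [0.4657 0.0965 0.    ]
top block [385.2 271. ] 0.6 [ 0.3966 -0.051   0.    ]
top block [258.6 259.7] 0.5 [0.4168 0.2012 0.    ]
top bushing [345.4 160.6] 0.62 [0.6208 0.0285 0.    ]
top bushing [280.  164.5] 0.62 [0.6109 0.1628 0.    ]
top cap_screw [429.  237.3] 0.75 [ 0.4645 -0.1403  0.    ]
top cap_screw [240.2 216.4] 0.52 [0.503  0.2406 0.    ]
top hex_key [256.  260.6] 0.76 [0.4149 0.2063 0.    ]
top jar [430.3 239.1] 0.67 [ 0.4609 -0.1429  0.    ]
scene [-0.117  0.519  0.611] 499.9184578599892
scene jig [270.4 215.9] 0.63 [0.5996 0.1534 0.    ]
scene plate_edge [265.8 192.5] 0.6 [0.5887 0.165  0.068 ]
scene mouth [284.8 222. ] 0.74 [0.5662 0.1397 0.    ]
scene stop_face [294.5 278.1] 0.32 [0.4224 0.2063 0.    ]
scene block [330.1 238.9] 0.84 [0.4734 0.0955 0.    ]
scene block [418.1 239.4] 0.62 [ 0.3787 -0.0409  0.    ]
scene bushing [317.5 191.8] 0.42 [0.6168 0.0276 0.    ]
scene cap_screw [253.2 264.2] 0.53 [0.4934 0.2488 0.    ]
scene hex_key [293.8 279.6] 0.79 [0.42   0.2093 0.    ]
scene hex_key [286.  221.9] 0.63 [0.5651 0.1375 0.    ]
scene jar [427.8 199.8] 0.88 [ 0.4619 -0.1468  0.    ]
1.0 [ 2.20570281e-01  9.75371083e-01  4.52054978e-05 -5.30457224e-06] 0.08565221097187485
```

Run:
```python
import cv2
t=cv2.imread("pics/top0.png")[110:310,180:460]; s=cv2.imread("pics/scene0.png")[140:320,180:460]
cv2.imwrite("pics/top0c.png",cv2.resize(t,None,fx=2.8,fy=2.8,interpolation=2)); cv2.imwrite("pics/sc0c.png",cv2.resize(s,None,fx=2.8,fy=2.8,interpolation=2))
```

```text
(no output)
```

View pics/top0c.png

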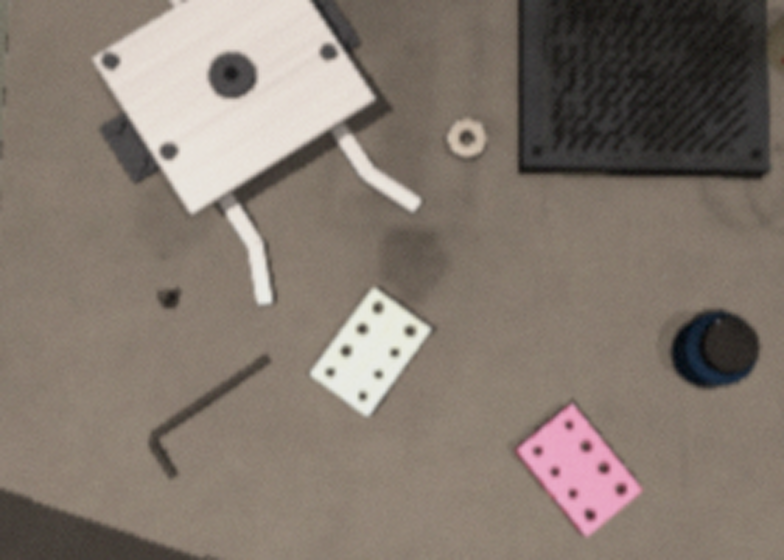

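View pics/sc0c.png

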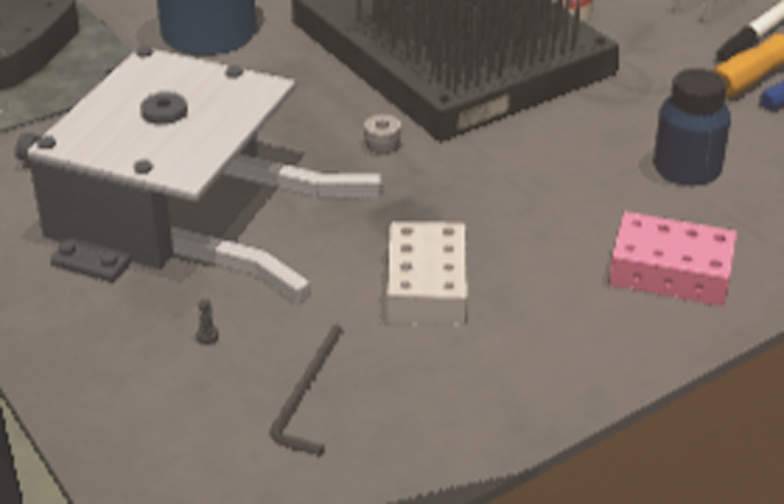

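Top view: the white block's top corners are at crop (375,288), (432,327), (367,416), (310,373), the plate's front corners at (193,213) and (375,99), and the pink decoy at (580,470). The scene view agrees. Next I compute the geometry and check that the slanted push poses are reachable.

```bash
cat >> h.py <<'E'
from scipy.spatial.transform import Rotation as Rn
def tool(yaw,tilt,flip=False):
    # tool z = (sin tilt along yaw, -cos tilt); y horizontal, across yaw
    z=np.array([np.cos(yaw)*np.sin(tilt),np.sin(yaw)*np.sin(tilt),-np.cos(tilt)]); y=np.array([-np.sin(yaw),np.cos(yaw),0])
    if flip: y=-y
    return Rn.from_matrix(np.c_[np.cross(y,z),y,z]).as_quat()
E
python3 - <<'E'
from h import *
f=lambda u,v:(180+u/2.8,110+v/2.8)
c=[ray("top",f(*p),.076)[:2] for p in [(193,213),(375,99),(95,60)]]
d=c[0]-c[1]; print("plate fl,fr,bl",np.round(c,4),"width",np.linalg.norm(d)); d2=c[2]-c[0]
print("yaw front",np.degrees(np.arctan2(-d[0],d[1])),"side",np.degrees(np.arctan2(d2[1],d2[0])),np.linalg.norm(d2),"origin",(c[0]+c[1])/2)
b=np.array([ray("top",f(*p),.025)[:2] for p in [(375,288),(432,327),(367,416),(310,373)]])
print("block",b.mean(0),[np.degrees(np.arctan2(*(b[i]-b[j])[::-1])) for i,j in [(1,2),(0,3),(0,1),(3,2)]])
# jig bushing collar check
p=ray("top",f(232,74),.084)[:2]; print("collar",p)
yaw=np.arctan2(*(-d)[[0,1]]*[1,-1]) if 0 else np.arctan2(-d[0],d[1]); o=(c[0]+c[1])/2
M=np.array([[np.cos(yaw),np.sin(yaw)],[-np.sin(yaw),np.cos(yaw)]])
print("jig frame: block",M@(b.mean(0)-o),"collar",M@(p-o), "rail ends",[M@(ray("top",f(*q),.014)[:2]-o) for q in [(265,302),(417,205),(258,243),(368,172)]])
for n,q in [("scr",(.493,.249)),("hexend",ray("top",f(268,358))[:2]),("bush",(.617,.028))]: print(n,M@(np.array(q)-o))
T=np.array(camera_params("wrist")["camera_from_world"]); R=Rn.from_quat(read_tcp_rot()).as_matrix()
print("wrist cam in tcp",R.T@(-T[:3,:3].T@T[:3,3]-read_eef_pos()),(R.T@T[:3,:3].T)[:,2])
for t in [0,45,50,55,60]:
  for fl in [0,1]:
    q=tool(yaw,np.radians(t),fl); zz=Rn.from_quat(q).apply([0,0,1])
    for xt in [-.17,.02]:
      tip=np.r_[o+M.T@[xt,0],.012]; print(t,fl,xt,np.round(inverse_kinematics(tip-.019*zz,q),2) if inverse_kinematics(tip-.019*zz,q) is not None else None)
E
```

```text
plate fl,fr,bl [[0.5518 0.2147]
 [0.632  0.0935]
 [0.6569 0.2846]] width 0.14532693554273915
yaw front 33.510519507371555 side 33.62870576801045 0.12624742928585678 origin [0.59190478 0.15407474]
block [0.46448687 0.09436439] [np.float64(-35.7187420725896), np.float64(-36.59320972573905), np.float64(56.03145017220506), np.float64(53.72488354425881)]
collar [0.6460244  0.19025597]
jig frame: block [-0.13920456  0.02056061] collar [0.0650994  0.00028845] rail ends [array([-0.06842253,  0.06455767]), array([-0.06837827, -0.06444317]), array([-0.02981853,  0.04616356]), array([-0.02892588, -0.04796824])]
scr [-0.03005798  0.13375156]
hexend [-0.10176986  0.08431929]
bush [-0.04868061 -0.11897398]
wrist cam in tcp [ 0.08516614  0.00033896 -0.12316965] [-3.25987962e-01  7.54356576e-04  9.45373619e-01]
0 0 -0.17 [-0.44  0.37  0.24  2.21 -0.16  0.58  2.07]
0 0 0.02 [-0.39  0.61  0.08  1.78 -0.06  0.76  1.87]
0 1 -0.17 [-0.71  0.41  0.55  2.22 -0.38  0.6  -0.87]
0 1 0.02 [-0.74  0.68  0.53  1.8  -0.46  0.8  -0.96]
45 0 -0.17 None
45 0 0.02 [ 0.91  1.16 -1.25  2.23  2.27  0.58  0.33]
45 1 -0.17 None
45 1 0.02 [ 0.91  1.16 -1.25  2.23  2.27  0.58 -2.81]
50 0 -0.17 None
50 0 0.02 [ 0.96  1.26 -1.26  2.25  2.47  0.6   0.26]
50 1 -0.17 None
50 1 0.02 [ 0.79  0.96 -1.04  2.26  2.81  0.46  2.81]
55 0 -0.17 None
55 0 0.02 [ 1.02  1.38 -1.26  2.28  2.63  0.62  0.25]
55 1 -0.17 None
55 1 0.02 [ 0.84  1.05 -1.04  2.28  3.    0.53  2.74]
60 0 -0.17 None
60 0 0.02 [ 1.09  1.54 -1.27  2.29  2.77  0.64  0.31]
60 1 -0.17 None
60 1 0.02 [ 1.09  1.54 -1.27  2.29  2.77  0.64 -2.83]
```

```bash
cat >> h.py <<'E'
O=np.array([.592,.154]); Y=np.radians(33.5)
M=np.array([[np.cos(Y),np.sin(Y)],[-np.sin(Y),np.cos(Y)]])
def W(x,y,z): return np.r_[O+M.T@[x,y],z]
def J(p): return M@(np.asarray(p)[:2]-O)
E
python3 - <<'E'
from h import *
by=np.radians(54.3-90); b=np.array([.4645,.0944])
best=None
for fl in (0,1):
    a=inverse_kinematics(np.r_[b,.1],tool(by,0,fl)); e=inverse_kinematics(W(-.062,0,.023),tool(Y-np.pi/2,0,fl)); print(fl,a,e)
    if a is not None and e is not None:
        s=max(abs(np.array(a)-read_qpos()).max(),0)+abs(np.array(a)-e).max()
        if best is None or s<best[0]: best=(s,fl)
fl=best[1]; print("flip",fl)
move_ptp(np.r_[b,.1],tool(by,0,fl)); movel(np.r_[b,.023],speed=.1)
f0=read_ft_force(); print(f0)
move_gripper(.03,25); print(read_finger_gap(),read_ft_force(),read_eef_pos())
q=tool(Y-np.pi/2,0,fl)
movel(W(-.09,0,.023),q,speed=.05); print(read_ft_force())
movel(W(-.062,0,.023),q,speed=.05); print(read_ft_force(),read_finger_gap(),J(read_eef_pos()),read_time_s())
im=read_camera("top");save("top1.png",im[110:310,180:460].repeat(1,0)); cv2.imwrite("pics/top1.png",cv2.resize(cv2.imread("pics/top1.png"),None,fx=2.8,fy=2.8,interpolation=2))
E
```

```text
0 [-0.65591565  0.27362716  0.40895473  2.14714916 -0.15852838  0.74868678
  0.80368645] [-0.62670287  0.5475174   0.39907434  1.98471996 -0.33091108  0.67201963
  0.56622437]
1 [-1.36556051  0.778133    1.37898324  2.16993157 -0.93111409  1.03310403
 -1.65198562] [-1.24625901  1.20459286  1.35910793  2.0080164  -1.31234663  1.23519037
 -1.87851005]
flip 0
[-0.64366366 -0.07114612 -0.16385951]
0.05050543725711938 [0.45941639 1.54766818 4.70012325] [0.46628488 0.09558568 0.02410462]
[-25.36382333  -3.13121575  38.49319859]
[-15.59582336  -6.44324533  24.18925534] 0.04999242632015261 [-0.07428058  0.00057154] 6.2333
```

View pics/top1.png

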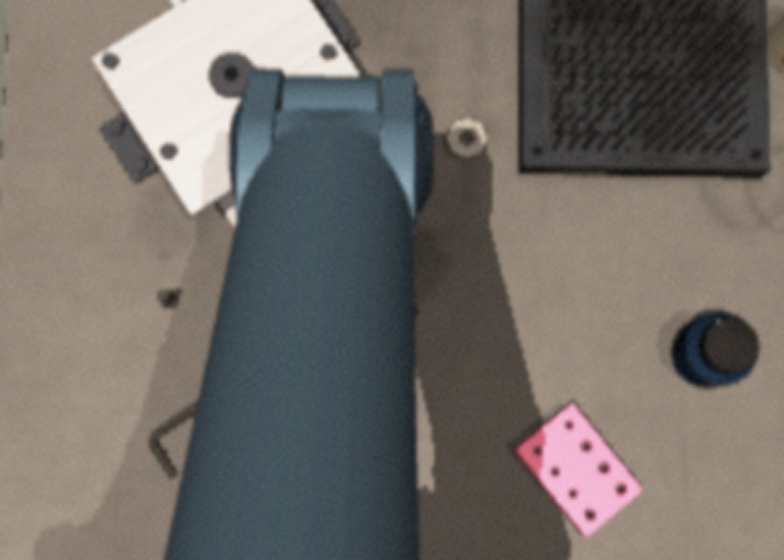

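The arm lags 12 mm behind its target while the block is pressed down, so the control is compliant. I'll release the block, rise, and look from the wrist.

Run:
```python
from h import *
pause(.3); print(read_eef_pos(),J(read_eef_pos()),read_ft_force(),np.degrees(Rn.from_quat(read_tcp_rot()).as_euler('zyx')))
move_gripper(.066); print(read_eef_pos(),J(read_eef_pos()),read_ft_force(),read_finger_gap())
p=np.array(read_eef_pos())
movel([*p[:2],.12],speed=.15)
movel(W(-.14,0,.25),tool(Y-np.pi/2,0,0),speed=.25)
pause(.3); P=camera_params("wrist"); im=read_camera("wrist"); save("w1.png",im); T=camera_params("top"); 
print(read_ft_force(),read_time_s(),J(read_eef_pos()))
for n,z in [("block",0),("mouth",0),("plate_edge",.068)]:
    for r in tip_of("wrist",n)[:2]: print(n,r["at"],r["confidence"],J(ray("wrist",r["at"],z,P)))
np.save("P1.npy",P,allow_pickle=True)
```

```text
[0.52978941 0.11346707 0.02218465] [-0.07424816  0.00053649] [-15.43785491  -6.29942539  22.74943676] [-123.38833927   -1.42383317  179.62185755]
[0.53753684 0.11798058 0.0218658 ] [-6.52965067e-02  2.41461878e-05] [-5.94729663 -3.66933967  1.52753066] 0.06577225018428151
[-0.42438011 -0.51620984 -0.0210445 ] 8.7833 [-0.14014521  0.00015488]
block [213.9, 203.9] 0.62 [-0.28286954 -0.0517526 ]
block [368.7, 160.8] 0.61 [-0.07422687  0.00843331]
plate_edge [447.5, 177.3] 0.92 [0.0001407  0.00455044]
```

View pics/w1.png

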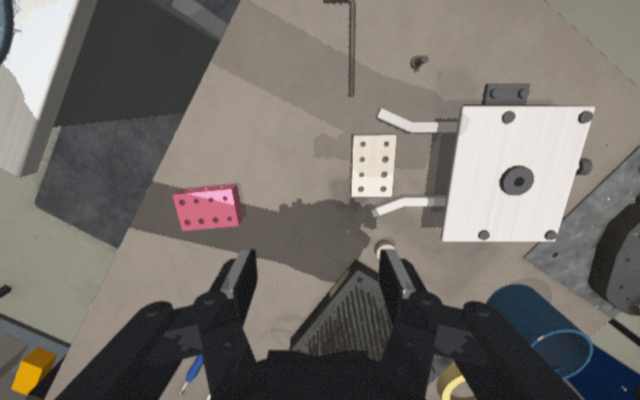

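The wrist view shows the block square at the mouth, with its top corners near (353,136), (396,136), (393,196) and (351,196). The rail ends are at (378,113) and (375,211), and the bystanders look untouched. Next I refine the block pose and look for reachable slanted poses.

Run:
```python
from h import *
P=np.load("P1.npy",allow_pickle=True).item()
im=cv2.imread("pics/w1.png"); g=im[120:210,335:410]; m=((g.min(2)>150)).astype(np.uint8)
n,l,s,c=cv2.connectedComponentsWithStats(m); k=1+s[1:,4].argmax(); 
pts=np.argwhere(l==k)[:,::-1]+[335,120]; jp=np.array([J(ray("wrist",p,.025,P)) for p in pts])*1000
r=cv2.minAreaRect(jp.astype(np.float32)); print("block",r)
print("rails",[J(ray("wrist",p,.014,P)) for p in [(378,113),(375,211),(412,128),(407,202)]],"plate f corners",[J(ray("wrist",p,.076,P)) for p in [(463,107),(443,241)]])
for t in [25,30,35,40,45,50,55]:
  o=[]
  for xt in [-.12,-.11,-.10,-.09,-.08,-.06,-.04,-.02,0,.02]:
    q=tool(Y,np.radians(t),1); zz=Rn.from_quat(q).apply([0,0,1]); a=inverse_kinematics(W(xt,0,.012)-.019*zz,q); o.append(None if a is None else np.round(a,1).tolist())
  print(t,sum(x is None for x in o),o[3],o[6],o[-1])
```

```text
block ((-72.75308227539062, 6.457653045654297), (51.49114990234375, 76.16273498535156), 0.42143210768699646)
rails [array([-0.06903883,  0.06886997]), array([-0.0643689 , -0.05622421]), array([-0.02681237,  0.05152288]), array([-0.0231751 , -0.04343145])] plate f corners [array([0.00111773, 0.07746884]), array([ 0.00237216, -0.06824102])]
25 0 [-0.3, 0.4, 0.2, 2.3, -1.4, 0.2, 0.1] [-0.4, 0.4, 0.2, 2.2, -1.2, 0.2, -0.0] [-0.5, 0.5, 0.3, 2.1, -1.2, 0.3, -0.2]
30 0 [1.0, 0.9, -1.2, 2.3, 1.7, 0.5, -2.5] [0.9, 0.9, -1.3, 2.2, 1.7, 0.6, -2.5] [-0.3, 0.5, 0.1, 2.1, -1.5, 0.2, 0.2]
35 0 [0.6, 0.5, -0.8, 2.4, 2.8, 0.2, 2.5] [0.6, 0.6, -0.8, 2.3, 2.4, 0.2, 2.9] [0.3, 0.6, -0.6, 2.2, 2.6, 0.1, 2.6]
40 0 [0.7, 0.6, -0.8, 2.4, 3.1, 0.3, 2.2] [0.6, 0.6, -0.8, 2.3, 2.9, 0.3, 2.4] [0.5, 0.7, -0.8, 2.2, 2.6, 0.2, 2.7]
45 1 [1.0, 0.8, -1.0, 2.4, 2.9, 0.4, 2.7] [0.9, 0.8, -1.0, 2.3, 2.7, 0.4, 2.8] [0.6, 0.7, -0.8, 2.2, 3.0, 0.3, 2.4]
50 2 [1.0, 0.9, -1.0, 2.5, 3.1, 0.5, 2.7] [0.9, 0.9, -1.0, 2.4, 2.9, 0.5, 2.7] [0.8, 1.0, -1.0, 2.3, 2.8, 0.5, 2.8]
55 3 [1.3, 1.5, -1.3, 2.5, 2.6, 0.6, -2.7] [1.0, 1.0, -1.0, 2.4, 3.1, 0.5, 2.7] [0.8, 1.1, -1.0, 2.3, 3.0, 0.5, 2.7]
```

```bash
cat >> h.py <<'E'
TL=np.radians(45); Q=tool(Y,TL,1); ZZ=Rn.from_quat(Q).apply([0,0,1])
def tipW(x,y,z): return W(x,y,z)-.019*ZZ
def tipJ(): 
    p=np.array(read_eef_pos()); zz=Rn.from_quat(read_tcp_rot()).apply([0,0,1]); t=p+.019*zz; return np.r_[J(t),t[2]]
def fj(): f=np.array(read_ft_force()); return np.r_[M@f[:2],f[2]]
E
python3 - <<'E'
from h import *
for x in (-.125,-.12,-.115,-.11): print(x,[np.round(inverse_kinematics(tipW(x,.002,z),Q),2) if inverse_kinematics(tipW(x,.002,z),Q) is not None else None for z in (.22,.1,.008)])
move_gripper(.04)
movel(W(-.14,0,.32),speed=.25)
try:
    move_ptp(tipW(-.115,.002,.2),Q)
except MotionError as e: print(e)
print(read_qpos(),tipJ(),read_ft_force(),read_time_s())
for z in (.1,.06,.03,.008): print([(x,None if inverse_kinematics(tipW(x,.002,z),Q) is None else np.round(inverse_kinematics(tipW(x,.002,z),Q),2)) for x in(-.125,-.115,0.02)])
save("s2.png",read_camera("scene"))
E
```

```text
-0.125 [array([-0.72, -0.28,  0.66,  2.49, -0.87,  0.29, -0.23]), None, None]
-0.12 [array([-0.74, -0.27,  0.67,  2.48, -0.89,  0.28, -0.22]), None, None]
-0.115 [array([-0.75, -0.26,  0.68,  2.48, -0.91,  0.28, -0.21]), None, None]
-0.11 [array([-0.76, -0.25,  0.69,  2.47, -0.92,  0.28, -0.2 ]), None, array([ 1.  ,  0.81, -1.03,  2.46,  2.94,  0.38,  2.71])]
[-0.93996515 -0.25733235  0.87071481  2.50108318 -1.00837038  0.23280954
 -0.07312245] [-0.11547575  0.00314584  0.19915445] [-0.02445172 -0.93114562  0.42169699] 10.7
[(-0.125, None), (-0.115, None), (0.02, array([ 0.72,  0.56, -1.01,  2.24,  2.58,  0.17,  2.71]))]
[(-0.125, None), (-0.115, None), (0.02, array([ 0.73,  0.71, -1.02,  2.24,  2.55,  0.28,  2.83]))]
[(-0.125, None), (-0.115, None), (0.02, array([ 0.56,  0.68, -0.82,  2.24,  2.97,  0.3 ,  2.37]))]
[(-0.125, None), (-0.115, None), (0.02, array([ 0.91,  1.18, -1.25,  2.23,  2.28,  0.59, -2.81]))]
```

View pics/s2.png

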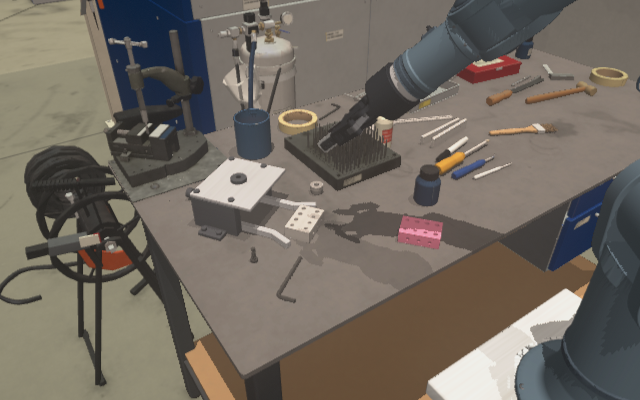

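From here, steep slants are only reachable further in. So I push the first stretch at a 25° tilt on this arm branch, then switch to a steeper slant.

Run:
```python
from h import *
q=tool(Y,np.radians(25),1); zz=Rn.from_quat(q).apply([0,0,1]); tw=lambda x,y,z: W(x,y,z)-.019*zz
move_ptp(tw(-.125,.002,.10),q)
movel(tw(-.125,.002,.007),speed=.12); pause(.1); print(tipJ(),fj(),read_qpos().round(2) if hasattr(read_qpos(),'round') else read_qpos())
f0=fj()
for x in np.arange(-.115,-.0199,.008):
    movel(tw(x,.002,.007),speed=.06); t,f=tipJ(),fj()-f0; print(np.round(x,3),t.round(4),f.round(1))
    if np.linalg.norm(f)>22: print("STOP"); break
print(read_time_s())
save("s3.png",read_camera("scene")[140:260,170:390]); cv2.imwrite("pics/s3.png",cv2.resize(cv2.imread("pics/s3.png"),None,fx=3.4,fy=3.4,interpolation=2))
```

```text
Traceback (most recent call last):
bench.MotionError: the arm cannot follow that straight line within its joint ranges
```

Run:
```python
from h import *
print(read_qpos(),tipJ())
for t in (5,10,15,20,25):
  for z in (.1,.05,.007):
    r=[]
    for x in (-.125,-.07,-.02):
      q=tool(Y,np.radians(t),1); zz=Rn.from_quat(q).apply([0,0,1]); a=inverse_kinematics(W(x,.002,z)-.019*zz,q); r.append(None if a is None else np.round(a,2).tolist())
    print(t,z,r)
```

```text
[-0.83597165  0.1228457   0.73291361  2.38477515 -0.8090016   0.37790175
 -0.389833  ] [-0.12576957  0.00233606  0.09882461]
5 0.1 [[-0.92, 0.28, 0.76, 2.16, -0.34, 0.72, -0.92], [-0.87, 0.37, 0.69, 2.05, -0.39, 0.76, -0.93], [-0.84, 0.45, 0.65, 1.93, -0.42, 0.8, -0.95]]
5 0.05 [[-0.84, 0.38, 0.68, 2.18, -0.46, 0.63, -0.82], [-0.84, 0.47, 0.67, 2.07, -0.51, 0.68, -0.83], [-0.85, 0.55, 0.67, 1.96, -0.55, 0.73, -0.84]]
5 0.007 [[-0.86, 0.5, 0.71, 2.19, -0.68, 0.58, -0.64], [-0.89, 0.59, 0.73, 2.08, -0.72, 0.64, -0.66], [-0.91, 0.67, 0.75, 1.97, -0.76, 0.71, -0.68]]
10 0.1 [[-0.91, 0.22, 0.75, 2.22, -0.38, 0.63, -0.87], [-0.86, 0.32, 0.68, 2.11, -0.43, 0.66, -0.88], [-0.84, 0.41, 0.65, 2.0, -0.48, 0.7, -0.89]]
10 0.05 [[-0.87, 0.35, 0.72, 2.24, -0.6, 0.55, -0.68], [-0.88, 0.44, 0.72, 2.13, -0.65, 0.6, -0.69], [-0.89, 0.53, 0.73, 2.02, -0.7, 0.65, -0.7]]
10 0.007 [[-0.86, 0.47, 0.72, 2.25, -0.84, 0.5, -0.46], [-0.9, 0.56, 0.75, 2.14, -0.87, 0.57, -0.5], [-0.92, 0.64, 0.77, 2.03, -0.89, 0.63, -0.54]]
15 0.1 [[-0.93, 0.19, 0.79, 2.28, -0.48, 0.54, -0.76], [-0.89, 0.29, 0.73, 2.17, -0.55, 0
[... 529 characters left out ...]
2.35, -0.96, 0.4, -0.28], [-0.84, 0.38, 0.7, 2.24, -0.99, 0.44, -0.33], [-0.87, 0.47, 0.71, 2.14, -1.0, 0.49, -0.38]]
20 0.007 [[-0.7, 0.4, 0.58, 2.35, -1.27, 0.36, 0.02], [-0.75, 0.48, 0.6, 2.25, -1.22, 0.4, -0.11], [-0.77, 0.54, 0.6, 2.14, -1.16, 0.43, -0.23]]
25 0.1 [[-0.84, 0.12, 0.73, 2.38, -0.81, 0.38, -0.39], [-0.84, 0.23, 0.7, 2.28, -0.89, 0.41, -0.39], [-0.86, 0.33, 0.7, 2.18, -0.93, 0.45, -0.41]]
25 0.05 [[-0.68, 0.26, 0.58, 2.4, -1.24, 0.34, 0.03], [-0.74, 0.35, 0.6, 2.29, -1.23, 0.37, -0.07], [-0.77, 0.43, 0.61, 2.19, -1.2, 0.4, -0.16]]
25 0.007 [[-0.18, 0.34, 0.04, 2.38, -1.48, 0.2, 0.31], [-0.61, 0.44, 0.46, 2.29, -1.51, 0.34, 0.21], [-0.66, 0.5, 0.48, 2.19, -1.42, 0.35, 0.06]]
```

Run:
```python
from h import *
q=tool(Y,np.radians(14),1); zz=Rn.from_quat(q).apply([0,0,1]); tw=lambda x,y,z: W(x,y,z)-.019*zz
move_ptp(tw(-.125,.002,.09),q)
movel(tw(-.125,.002,.007),speed=.12); pause(.1); f0=fj(); print(tipJ(),f0,read_finger_gap())
for x in np.arange(-.117,-.0369,.008):
    movel(tw(x,.002,.007),speed=.06); t,f=tipJ(),fj()-f0; print(np.round(x,3),t.round(4),f.round(1))
    if np.linalg.norm(f)>22: print("STOP"); break
print(read_time_s())
save("s3.png",read_camera("scene")[140:260,170:390]); cv2.imwrite("pics/s3.png",cv2.resize(cv2.imread("pics/s3.png"),None,fx=3.4,fy=3.4,interpolation=2))
```

```text
[-0.12446824  0.00160667  0.00793219] [ 0.14895481 -0.11078011  0.12040004] 0.03973903366444556
-0.117 [-0.1156  0.002   0.0076] [-0.7  0.6 -0.1]
-0.109 [-0.1085  0.0021  0.007 ] [-0.   0.4 -0.6]
-0.101 [-0.1019  0.0022  0.0064] [-1.9 -0.3 -1.3]
-0.093 [-0.0936  0.0021  0.0066] [-2.2  0.1 -1.8]
-0.085 [-0.0849  0.0021  0.0069] [-2.  -0.5 -1.8]
-0.077 [-0.0767  0.002   0.0071] [-2.1  0.2 -1.2]
-0.069 [-0.0686  0.002   0.0071] [-1.2 -0.2 -1.8]
-0.061 [-0.0606  0.0019  0.0071] [-0.9 -0.4 -0.4]
-0.053 [-0.0527  0.002   0.0071] [-2.7 -0.2 -1.3]
-0.045 [-0.0446  0.002   0.0071] [-0.7 -0.5 -1. ]
-0.037 [-0.0367  0.002   0.007 ] [-2.   0.2 -1.7]
15.725
```

View pics/s3.png

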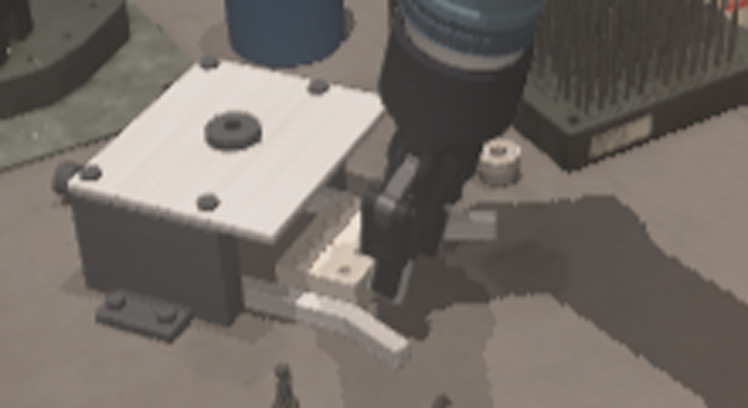

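The block is moving straight in between the rails; its near face is at about x = -29 mm. I back out, rise, and switch to the slanted branch.

Run:
```python
from h import *
p=np.array(read_eef_pos()); movel(p-np.r_[M.T@[.02,0],-.0],speed=.15); p=np.array(read_eef_pos()); movel([*p[:2],.22],speed=.25)
print(read_qpos())
for t in (44,47,50,53):
  q=tool(Y,np.radians(t),1); zz=Rn.from_quat(q).apply([0,0,1])
  for x in (-.06,-.045,.025):
    print(t,x,[None if (a:=inverse_kinematics(W(x,.002,z)-.019*zz,q)) is None else np.round(a,2).tolist() for z in (.2,.12,.06,.006)])
print(read_time_s())
```

```text
[-1.09497999  0.14556454  0.91386222  2.05745362 -0.29306665  0.78829484
 -0.99894059]
44 -0.06 [[-1.45, -0.3, 1.28, 2.41, -0.39, 0.14, -0.69], [1.02, 0.45, -1.2, 2.37, 2.89, 0.08, 2.42], [0.85, 0.59, -1.02, 2.38, 2.95, 0.24, 2.45], [1.07, 1.13, -1.25, 2.37, 2.33, 0.55, -2.83]]
44 -0.045 [[-1.55, -0.27, 1.37, 2.38, -0.54, 0.14, -0.57], [0.99, 0.49, -1.21, 2.35, 2.48, 0.1, 2.83], [0.83, 0.61, -1.02, 2.36, 2.85, 0.24, 2.54], [1.03, 1.14, -1.25, 2.34, 2.32, 0.56, -2.83]]
44 0.025 [[-1.05, 0.17, 0.92, 2.25, -1.49, 0.4, 0.14], [0.54, 0.41, -0.81, 2.22, 3.45, 0.09, 1.72], [0.54, 0.58, -0.81, 2.23, 2.96, 0.21, 2.31], [0.89, 1.18, -1.25, 2.21, 2.24, 0.59, -2.78]]
47 -0.06 [[-1.49, -0.37, 1.32, 2.44, -0.34, 0.06, -0.7], [1.05, 0.49, -1.21, 2.4, 3.09, 0.15, 2.26], [0.88, 0.63, -1.03, 2.4, 3.07, 0.3, 2.37], [0.71, 0.72, -0.82, 2.39, 3.23, 0.43, 2.26]]
47 -0.045 [[-1.57, -0.36, 1.39, 2.41, -0.46, 0.06, -0.59], [1.02, 0.53, -1.22, 2.37, 2.83, 0.16, 2.52], [0.85, 0.65, -1.03, 2.38, 3.0, 0.3, 2.44], [0.68, 0.73, -0.82, 2.37, 3.2, 0.43, 2.28]]
47 0.025 [[0.58, 0.21, -0.81, 2.21, -1.48, 0.15, 0.27], 
[... 568 characters left out ...]
, 0.55, -1.02, 2.27, 3.03, 0.23, 2.27], [0.58, 0.63, -0.82, 2.27, 3.2, 0.36, 2.14], [0.59, 0.81, -0.82, 2.25, 3.12, 0.45, 2.35]]
53 -0.06 [[-0.11, 0.02, 0.04, 2.45, 4.31, 0.45, 0.77], [1.1, 0.6, -1.23, 2.44, 3.19, 0.29, 2.27], [0.94, 0.74, -1.04, 2.44, 3.23, 0.43, 2.34], [1.21, 1.41, -1.27, 2.41, 2.59, 0.62, -2.77]]
53 -0.045 [[1.14, 0.2, -1.24, 2.38, 4.26, 0.28, 0.93], [1.07, 0.63, -1.23, 2.41, 3.07, 0.29, 2.4], [0.91, 0.75, -1.04, 2.41, 3.18, 0.43, 2.38], [1.17, 1.39, -1.27, 2.38, 2.59, 0.62, -2.8]]
53 0.025 [[0.94, 0.4, -1.2, 2.26, 3.48, 0.12, 1.74], [0.77, 0.58, -1.02, 2.29, 3.14, 0.3, 2.2], [0.78, 0.82, -1.03, 2.28, 2.96, 0.42, 2.55], [0.62, 0.85, -0.82, 2.27, 3.21, 0.52, 2.31]]
16.9833
```

```bash
sed -i 's/^TL=np.radians(45)/TL=np.radians(50)/' h.py
python3 - <<'E'
from h import *
movel(W(-.13,0,.30),tool(Y,0,1),speed=.3)
a=np.array(read_qpos()); b=inverse_kinematics(tipW(-.06,.002,.12),Q); b=np.array([1.08,.54,-1.22,2.42,3.16,.22,2.24]) if b is None else np.array(b)
print(a.round(2),b.round(2))
for s in (.2,.4,.6,.8,1):
    move_j((a+s*(b-a)).tolist()); print(s,read_eef_pos(),np.abs(read_ft_force()).max())
    if read_eef_pos()[2]<.09: print("low");break
print(tipJ(),read_time_s(),[None if (c:=inverse_kinematics(tipW(x,.002,z),Q)) is None else np.round(c,2).tolist() for x,z in ((-.06,.05),(-.06,.009),(-.02,.009),(.02,.009))])
E
```

```text
[-1.17  0.01  0.94  1.95 -0.01  1.19 -1.22] [ 1.08  0.54 -1.22  2.42  3.16  0.22  2.24]
0.2 [ 0.54111422 -0.07575434  0.26017198] 0.7680862573488968
0.4 [ 0.60870804 -0.13228365  0.22970604] 0.6065427710273377
0.6 [ 0.64090421 -0.08694306  0.15908997] 0.13851804868763518
0.8 [0.60752369 0.0189562  0.10981168] 0.4774379918706195
1 [0.53029932 0.11373996 0.13261472] 0.6325245312693795
[-0.05910785  0.00042674  0.12041337] 21.0083 [[0.87, 0.69, -0.99, 2.42, 3.2, 0.39, 2.31], [0.78, 0.78, -0.87, 2.41, 3.26, 0.49, 2.32], [0.66, 0.77, -0.82, 2.34, 3.23, 0.48, 2.26], [0.54, 0.76, -0.76, 2.27, 3.22, 0.46, 2.21]]
```

```bash
cat > push.py <<'E'
from h import *
import sys
def go(xs,y,z,thr,sp):
    for x in xs:
        movel(tipW(x,y,z),Q,speed=sp); t,f=tipJ(),fj()-F0
        print(round(x*1000,1),(t*1000).round(1),f.round(1),(np.array(read_ft_torque())).round(2),round(read_time_s(),1))
        if -f[0]>thr: print("CONTACT"); return True
    return False
E
python3 - <<'E'
import push; from push import *
movel(tipW(-.06,.002,.05),Q,speed=.15); movel(tipW(-.06,.002,.009),Q,speed=.08); pause(.1)
push.F0=fj(); print(tipJ(),push.F0)
if not go(np.arange(-.052,-.0039,.006),.002,.009,9,.05):
    go(np.arange(-.002,.0301,.001),.002,.009,6,.015)
E
```

```text
[-0.05962515  0.00171531  0.00971284] [ 0.23645383 -0.62985176 -0.39436722]
-52.0 [-51.1   1.8   9.6] [-0.1  0.4  0.3] [-0.39  0.67  0.  ] 22.7
-46.0 [-45.4   2.    9.2] [0.  0.6 0.6] [-0.47  0.7   0.02] 23.0
-40.0 [-39.5   2.    9.2] [-0.9  0.8  1.4] [-0.35  0.65  0.  ] 23.2
-34.0 [-33.5   1.9   9.2] [0.1 1.2 0.3] [-0.4   0.74  0.02] 23.5
-28.0 [-28.    2.3   8.8] [-0.6  0.8 -0.2] [-0.6   0.8   0.05] 23.8
-22.0 [-22.2   2.3   8.8] [-0.9  0.7 -0.7] [-0.54  0.9   0.02] 24.0
-16.0 [-16.    2.2   9. ] [-1.6  1.  -0. ] [-0.53  0.9   0.12] 24.3
-10.0 [-9.9  2.1  9. ] [-0.9  0.5 -0.6] [-0.5   0.99  0.09] 24.6
-4.0 [-3.8  2.   9.1] [-0.7  1.1 -0.2] [-0.52  0.92  0.1 ] 24.8
-2.0 [-2.3  2.1  8.9] [-3.5  0.7  1.5] [-0.56  0.89  0.04] 25.1
-1.0 [-1.4  2.   8.9] [-5.1  0.6  3. ] [-0.62  0.88  0.01] 25.4
0.0 [-0.3  2.   8.9] [-6.3  0.7  3.2] [-0.59  0.9   0.07] 25.6
CONTACT
```

The 6 N is most likely the block's own sliding friction at these slow steps, since the face is only a few mm inside. I continue with a threshold of 9 N.

Run:
```python
import push; from push import *
push.F0=np.array([.24,-.63,-.39])
go(np.arange(.001,.0061,.001),.002,.009,9,.015)
im=read_camera("scene")[140:260,170:390]; save("s4.png",cv2.resize(im,None,fx=3.4,fy=3.4,interpolation=2))
```

```text
1.0 [0.8 2.  8.9] [-5.7  0.5  3.5] [-0.58  0.97  0.04] 25.9
2.0 [1.9 2.  8.9] [-5.1  1.1  1.5] [-0.54  0.93 -0.  ] 26.1
3.0 [2.9 2.1 8.9] [-5.3  1.1  2.5] [-0.62  0.87 -0.01] 26.4
4.0 [3.9 2.  8.9] [-4.1  0.3  1.8] [-0.6   1.    0.01] 26.6
5.0 [5.  2.  8.9] [-3.8  0.3  0.7] [-0.62  0.99  0.04] 26.9
6.0 [6. 2. 9.] [-3.8  2.   1.6] [-0.69  1.06  0.1 ] 27.1
```

View pics/s4.png

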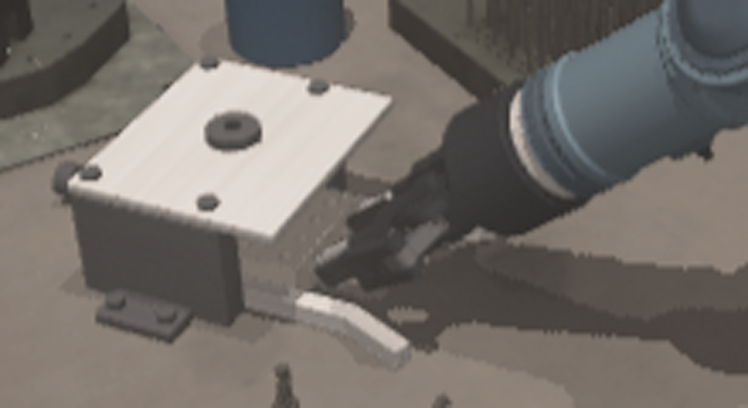

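The fingers are going in under the plate with the body clear of it, and the sliding force is a steady 4–5 N. I continue to the stop.

Run:
```python
import push; from push import *
push.F0=np.array([.24,-.63,-.39])
go(np.arange(.007,.0301,.001),.002,.009,9,.012)
```

```text
7.0 [7. 2. 9.] [-3.4  0.9  0.6] [-0.62  1.01  0.04] 27.4
8.0 [8.  2.  8.9] [-3.5  1.3  0.6] [-0.63  1.02  0.05] 27.7
9.0 [9. 2. 9.] [-3.5  0.8  0.6] [-0.62  1.04  0.1 ] 27.9
10.0 [10.  2.  9.] [-3.7  1.7  0.1] [-0.67  1.03  0.02] 28.2
11.0 [11.  2.  9.] [-4.7  0.2  0.4] [-0.67  1.08  0.07] 28.4
12.0 [12.  2.  9.] [-3.5  0.6  0.2] [-0.75  1.05  0.05] 28.7
13.0 [13.  2.  9.] [-3.   1.2 -0.2] [-0.7   1.09  0.03] 28.9
14.0 [14.1  2.   9. ] [-3.7  0.9  0.6] [-0.66  1.13  0.06] 29.2
15.0 [15.1  2.   9. ] [-3.1  1.1  0.3] [-0.65  1.06  0.03] 29.4
16.0 [16.1  2.   9. ] [-2.5  0.7  0.4] [-0.72  1.1   0.04] 29.7
17.0 [17.1  2.   9. ] [-2.8  0.3 -1. ] [-0.67  1.06  0.04] 29.9
18.0 [18.1  2.   9. ] [-3.1 -0.1  0.7] [-0.65  1.05  0.11] 30.2
19.0 [19.1  2.   9. ] [-3.6  1.4  0.7] [-0.69  1.07  0.06] 30.4
20.0 [20.1  2.   9. ] [-2.7  0.7  0.2] [-0.65  1.11  0.02] 30.7
21.0 [20.8  2.   9. ] [-4.  -0.3  1.9] [-0.68  1.05  0.02] 30.9
22.0 [20.9  2.1  8.8] [-10.2   1.2   7.1] [-0.65  0.95 -0.09] 31.2
CONTACT
```

Clear contact: the tip stalled at 20.9 mm with 10 N. One small extra squeeze, still below the slip force, then I withdraw and look.

Run:
```python
import push; from push import *
push.F0=np.array([.24,-.63,-.39])
go([.0224],.002,.009,13,.01); pause(.2); print(tipJ(),fj(),read_ft_torque())
movel(tipW(-.05,.002,.010),Q,speed=.08); print(tipJ(),fj(),read_time_s())
P=camera_params("wrist");im=read_camera("wrist");save("w4.png",im);np.save("P4.npy",P,allow_pickle=True)
T=np.array(P["camera_from_world"]); c=-T[:3,:3].T@T[:3,3]; print("cam",J(c),c[2])
```

```text
22.4 [21.   2.1  8.8] [-13.3   0.8   8.9] [-0.6   0.91 -0.12] 31.4
CONTACT
[0.02095475 0.00206991 0.00878356] [-12.80649306  -0.76437669   8.50200279] [-0.61288573  0.8399736  -0.0298709 ]
[-0.04922164  0.00169773  0.01043749] [ 0.17276428  0.95155575 -0.07611632] 32.6667
cam [-0.104506    0.00263297] 0.1662582626826006
```

View pics/w4.png

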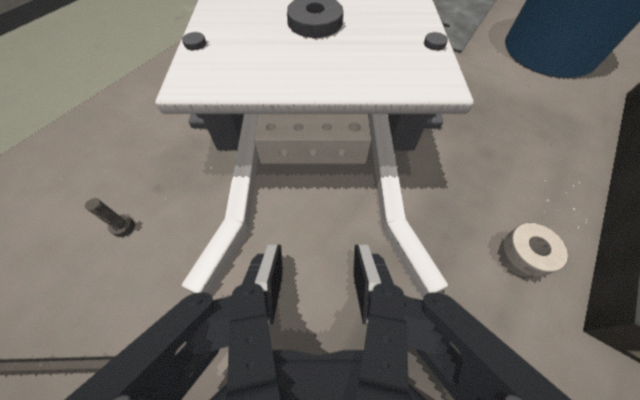

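The block sits under the plate, its near bottom edge at (257,163)–(368,163), level in the picture and parallel to the plate edge. The rails are even on both sides and the screw and bushing are in place.

Run:
```python
from h import *
P=np.load("P4.npy",allow_pickle=True).item()
a=[J(ray("wrist",p,.0,P)) for p in [(257,163),(368,163)]]; b=[J(ray("wrist",p,.025,P)) for p in [(257,138),(369,138)]]; e=[J(ray("wrist",p,.068,P)) for p in [(160,110),(472,110)]]
print("bottom",np.round(a,4),"top",np.round(b,4),"plate",np.round(e,4))
movel(tipW(-.05,.002,.10),Q,speed=.15); pause(.3)
read_camera("scene"); read_camera("top")
for c in("top","scene"):
  for n in("bushing","cap_screw","hex_key","jar"): print(c,n,[ray(c,r["at"],0).round(3)[:2].tolist() for r in tip_of(c,n)[:1]])
print(fj(),read_time_s()); sign_off()
```

```text
bottom [[ 0.0247  0.0465]
 [ 0.0247 -0.0337]] top [[ 0.0258  0.0421]
 [ 0.0258 -0.0307]] plate [[ 0.0042  0.0791]
 [ 0.0042 -0.0721]]
top bushing [[0.619, 0.026]]
top cap_screw [[0.504, 0.239]]
top hex_key [[0.411, 0.202]]
top jar []
scene bushing [[0.634, 0.021]]
scene cap_screw [[0.503, 0.241]]
scene hex_key [[0.426, 0.202]]
scene jar [[0.465, -0.137]]
[-0.47768476  0.26782669 -0.11524418] 34.2667
the job is handed in; nothing more can be done
```

The block is under the guide plate with its long side against the stop, and I handed the job in at 34 s. The hand-in reported no verdict.

**What I did:**
- Gripped the block on the bench, turned it square to the jig and dragged it to the mouth without lifting it.
- Pushed it between the rails with two fingers, first nearly upright, then slanted 50° beneath the plate.
- Felt for the stop in 1 mm steps. Sliding took about 3–5 N. At the stop the finger tips stalled at 20.9 mm inside the plate edge while the force rose to 13 N, and they did not creep under that load. At most about 10 N of that should have reached the stop, which holds at about 14 N.

**Last checks:**
- **Position:** the wrist picture put the block's near face about 21 mm inside the plate edge. That fits the expected 12–28 mm.
- **Squareness:** the near face was parallel to the plate edge and roughly centred between the rails, within a few mm.
- **Robot:** nothing was touching it at hand-in.
- **Not seen directly:** the stop is hidden under the plate, so contact with it rests on the force reading alone.
- **Bystanders:**
  - Jar and hex key came back within about 1 cm. The top view did not find the jar in the last check.
  - The cap screw came back within about 13 mm.
  - The scene camera put the bushing about 18 mm from its first reading, but the top camera saw it within 3 mm. I never touched it, so I take the larger figure as network scatter.

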